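# Wedge the labeller gate open and empty its catch tray

## Robot

A 6-joint arm with a two-finger parallel gripper is mounted at the origin on the work surface. World frame = base frame: x ahead of the robot, y to its left, z up, the work surface at z = 0. Lengths are in m, angles in degrees, forces in N, time in s.
With the tool pointing down it reaches from about 0.35 to 0.85 m from the base axis. Payload 8.1 kg.
Tool frame: the origin (TCP) lies at the very end of the fingers, on their centre line; the grasp point (between the pads) lies 19 mm behind it; z points along the fingers, y is the direction in which the jaws open and shut (so a half turn about z gives the same grasp; the last joint's range is limited). The gripper opens to 85 mm and grips with 20 to 120 N. Pads are 22 mm wide; open, the fingers measure 114 mm over their backs; the gripper's body (76 mm by 85 mm) begins 54 mm behind the grasp point. The pads swing forward as they close: fully open they stand 13 mm farther back than shut.
Start: joints at [60.653, 7.471, 85.268, -0, 87.261, -4.893], TCP at [0.248, 0.546, 0.197] pointing down, gripper open.
Joint ranges: [-169.43, 169.43], [-51.17, 129.36], [1.28, 143.12], [-76.62, 256.62], [0, 156.53], [-152.29, 152.29]. Speed limits (degrees/s): [136.94, 136.94, 159.86, 180, 180, 180].

## Interface

Orientations are given as [roll, pitch, yaw] about the fixed x, y, z axes, in that order (R = Rz(yaw) Ry(pitch) Rx(roll)).
In Python, from station import robot gives the robot as it stands.
- The arm moves only by the tool step_arm, never from a script. Its argument "plan" is a list of rows, each a list of 3 entries, a list of its own where there are three numbers: the shift along the world's x, y, z in cm, then the turn about the world's z in degrees, then the finger opening in cm, from 0 to 8.54. In form: [[[x, y, z], roll, gripper], ...]. A call has 1 to 20 rows; each row is the pose to reach, as a shift and turn from the pose measured when the call began; what a row does not reach only later rows make up. A row lasts 1/10 s, in which the tool goes at most 50 mm and 8.59 degrees, less where a joint would pass 70% of its speed; a pose out of reach is approached as far as the arm can. A call with a gripper value outside its range is refused whole. The fingers move at their own pace and stop on an object; "squeeze" is the grip in N (left out, the last holds). Time passes only in rows, so rows that repeat a pose let the fingers close. It gives the time, the measured TCP pose, the force and the opening at its end, in the units of the state.
- robot.get_state(): the state, without advancing time (a new reading comes with each control period).
- robot.get_image(name): name is "scene" or "top" or "wrist"; returns the picture (420x560x3 uint8, red, green, blue); there is no depth.
- robot.camera_model(name): a dict with "intrinsics" (3x3 intrinsics, pixels), "T" (4x4, takes a point from camera to world coordinates). Camera axes: x right, y down, z forward; pixel columns grow to the right and rows downward; lengths in m; the calibration is good to about 2 mm. A picture is of the moment at which its call begins: read the wrist's pose just before it. camera_model takes no time and is no camera call; for the wrist camera it gives the pose at the moment of the call.
- robot.hand_in(): hands the job in, once; it reports no verdict.
Trained networks look in the newest picture that a camera, given by its name, has taken for a name from the list of things; names that differ only in an ending like _2 or _b are one class to them, and where a whole thing is asked for, a point or a joint stands for the part that bears it (a point fixed in the world has none). Each returns a list of dicts, best first, with "score" (0 to 1); they miss things now and then, are a little off and sometimes report something else, mostly with a low value. They report only what shows in the picture. A call takes as long as a camera call. They do not tell look-alikes from the thing itself.
- robot.silhouettes(camera, target): "region" (420x560 bool, what is visible of it) and "box" ([left, top, right, bottom] in pixels, round what is visible of it).
The state is a dict: "t": time; "joint_pos": joint angles; "joint_vel": joint speeds; "joint_torque": joint torques, N m; "position": TCP position; "tool_rot": TCP orientation; "wrist_force": force on the tool from outside, world axes, zero at the start; "torque": the same for the moment, N m; "gripper_width": finger opening in m.
Only numpy, scipy, OpenCV 4.12 (cv2) and the standard library are available. Lean on these libraries where they do the work, as an engineer would, in place of code of your own. Each camera call takes 0.05 s, during which the arm holds its last target. There are 200 camera calls.

## Task

Swing the labeller's self-closing gate fully open, slide the rubber wedge under it from the side it closes towards, and tap it in until the gate is jammed against its open stop and you can let go. Then move every carton from the catch tray into the tote, each lying down on the tote's floor (none standing on end or on top of another). Put no carton in the tote before the gate is open, leave the gate wedged open, and leave the other things on the counter alone.

Things in the scene. Friction and masses are not known exactly. Their poses are not given: they have to be found in the camera images.
- labeller: fixed white machine. Origin: counter level, on its gate's hinge line; x points back into the machine, away from the robot. Catch tray: steel floor 6 mm thick, x = 13 to 143 mm, y = -300 to 50 mm, 22 mm rims at the two y ends, the gate in front; behind it a chute rises from x = 140 mm to 62 mm high, then the machine's face (220 mm tall) at x = 265 mm
- gate (a joint): gate angle (rad): 0 shut across the tray's front, 1.57 fully open at its stop. Opening turns it clockwise from above, its free end swinging towards the robot. A weak spring and a damper (2.5 N m per rad/s) shut it: let go, it drifts shut at about 0.02 rad/s; swing it slowly, 0.3 rad/s takes some 4 N at the post
- gate_hinge (a point): point on the gate's hinge line at counter level; its frame turns with the gate (shut: axes as the labeller's). The gate is an upright panel 12 mm thick, from 14 to 235 mm along this frame's -y, from 10 mm above the counter (the gap under it) up to 66 mm. Closing, it moves towards its +x side
- gate_handle (a point): on the axis of the black upright post (18 mm diameter, 66 to 116 mm above the counter) on top of the gate near its free end, 205 mm from the hinge line; this point is 100 mm up. Pinched from above, the round post turns between the fingers as the gate swings
- wedge: loose dark rubber door wedge, about 140 g, 135 mm long (x, thin tip at +x), 28 mm wide (y); its top slopes evenly from 4 mm high at the tip to 28 mm at the tail. Origin: centre of its underside. It meets the gate's lower edge with the tip about 34 mm past the near face; held 110 mm from the tip, the gripper stays clear of the gate
- wedge_tip (a point): middle of the wedge's thin end, at its underside. Pushed in slowly (some 15 mm/s) the wedge carries the damped gate to its stop and then jams tight at 15 to 20 N; pushed fast it jams before the gate is fully open. Friction then holds it
- tote: fixed open grey plastic tote, 170 x 260 mm (x, y) outside, 55 mm high, walls and floor 4 mm thick. Origin: centre of its underside
- carton1: sealed plain paper carton, 42 x 24 x 22 mm (its x, y, z), about 50 g; origin at its centre. It lies flat in the catch tray, on the labeller's steel tray floor. May be absent.
- carton2: sealed plain paper carton, 42 x 24 x 22 mm (its x, y, z), about 50 g; origin at its centre. It lies flat in the catch tray, on the labeller's steel tray floor. May be absent.
- carton3: sealed plain paper carton, 42 x 24 x 22 mm (its x, y, z), about 50 g; origin at its centre. It lies flat in the catch tray, on the labeller's steel tray floor. May be absent.
- carton4: sealed plain paper carton, 42 x 24 x 22 mm (its x, y, z), about 50 g; origin at its centre. It lies flat in the catch tray, on the labeller's steel tray floor. May be absent.
- carton5: sealed plain paper carton, 42 x 24 x 22 mm (its x, y, z), about 50 g; origin at its centre. It lies flat in the catch tray, on the labeller's steel tray floor. May be absent.
- tape_roll: brown roll of tape standing on end, 64 mm across, 45 mm high; origin at the centre of its underside; leave it alone
- spray: white bottle, 60 mm across, 160 mm tall; origin at the centre of its underside; leave it alone
- marker: black marker lying down, 14 mm thick, 134 mm long; leave it alone
- gauze_box: cardboard box 90 x 140 x 60 mm; origin at the centre of its underside; leave it alone
- cup: white cup, 68 mm across, 75 mm tall; origin at the centre of its underside; leave it alone
- lancet_dish: steel dish 100 x 70 x 25 mm; origin at the centre of its underside; leave it alone
- swab_pack: flat paper pack 50 x 80 x 18 mm; origin at the centre of its underside; leave it alone
There are look-alikes about, which are no part of the job. Leave any pink look-alike of the carton4 alone.

How it is judged (in metres and radians):
On the way:
1. the gate stands open (at least 1.40 rad), the wedge's tip is under it from the closing side and bears on it, and the fingers have let go of the wedge (value of joint gate above 1.4 rad and x of wedge_tip in the frame of gate_hinge between -0.09 and -0.01 m and y of wedge_tip in the frame of gate_hinge between -0.235 and -0.015 m and x of wedge in the frame of gate_hinge above 0.015 m and angle between wedge's own z axis and vertical below 0.2 rad and contact force between wedge and gate above 1.5 N and contact force between the fingers and wedge below 0.05 N), for 0.5 s.
At the end, for the whole second after the job is handed in: Gate at 1.40 rad or more; the wedge, released, lies on its closing side, tip at least 4 mm past the panel's far face, pressing on it with over 1.5 N. Every carton is inside the tote, its centre under 21 mm above the tote's underside (lying on the floor, not on end or stacked) (all of step 1 and x of carton1 in the frame of tote between -0.081 and 0.081 m and y of carton1 in the frame of tote between -0.126 and 0.126 m and z of carton1 in the frame of tote between 0.008 and 0.021 m and x of carton2 in the frame of tote between -0.081 and 0.081 m and y of carton2 in the frame of tote between -0.126 and 0.126 m and z of carton2 in the frame of tote between 0.008 and 0.021 m and x of carton3 in the frame of tote between -0.081 and 0.081 m and y of carton3 in the frame of tote between -0.126 and 0.126 m and z of carton3 in the frame of tote between 0.008 and 0.021 m and x of carton4 in the frame of tote between -0.081 and 0.081 m and y of carton4 in the frame of tote between -0.126 and 0.126 m and z of carton4 in the frame of tote between 0.008 and 0.021 m and x of carton5 in the frame of tote between -0.081 and 0.081 m and y of carton5 in the frame of tote between -0.126 and 0.126 m and z of carton5 in the frame of tote between 0.008 and 0.021 m); the robot touches nothing.
It fails at once if a carton is put in the tote while the gate is not open (value of joint gate below 1.2 rad and ((x of carton1 in the frame of tote between -0.081 and 0.081 m and y of carton1 in the frame of tote between -0.126 and 0.126 m and z of carton1 in the frame of tote below 0.06 m) or (x of carton2 in the frame of tote between -0.081 and 0.081 m and y of carton2 in the frame of tote between -0.126 and 0.126 m and z of carton2 in the frame of tote below 0.06 m) or (x of carton3 in the frame of tote between -0.081 and 0.081 m and y of carton3 in the frame of tote between -0.126 and 0.126 m and z of carton3 in the frame of tote below 0.06 m) or (x of carton4 in the frame of tote between -0.081 and 0.081 m and y of carton4 in the frame of tote between -0.126 and 0.126 m and z of carton4 in the frame of tote below 0.06 m) or (x of carton5 in the frame of tote between -0.081 and 0.081 m and y of carton5 in the frame of tote between -0.126 and 0.126 m and z of carton5 in the frame of tote below 0.06 m))).
It fails at once if something else on the counter is shifted by more than 3 cm (distance of any of tape_roll, spray, marker, gauze_box, cup, lancet_dish, swab_pack from where it was at the start of the episode above 0.03 m).
Of carton1, carton2, carton3, carton4, carton5 only 3 to 5 are there at a start; the rules pass over those that are not, and their reading is None.
At some moment in a run one of carton1, carton2, carton3, carton4, carton5 may be knocked a few centimetres aside while the robot is not near it.
Once in a run the grip may slacken for a moment while it holds something.
It also fails if it takes over 210 s, if anything falls off the work surface, if the arm or the gripper's body presses on something with over 40 N, if the wrist force passes 120 N, or if a joint passes its speed limit or range.

## Working session

There is one attempt and no reset: what is moved stays moved. The work goes in short steps, Python scripts to look and compute and a tool call to move; the robot and the scene stay as the last step left them, time stands still between calls to the robot, and variables do not carry over. Pictures are saved under pics/ and viewed, about 12 in all and at most 16, crops included, and the job is handed in when it is done.

Besides the shell and the picture viewer there is one more tool, called after "Request:" as name([rows], argument=value, ...), one row to a line, values as JSON. step_arm: Moves the arm, as the interface text tells. Its arguments: {"type":"object","properties":{"plan":{"type":"array"},"squeeze":{"type":"number"}},"required":["plan"]}

```bash
mkdir -p pics; cat > h.py <<'E'
import numpy as np, cv2
from station import robot
def save(name,img): cv2.imwrite('pics/'+name,cv2.cvtColor(img,cv2.COLOR_RGB2BGR))
def ray(cam,u,v,z,M=None):
    M=M or robot.camera_model(cam); K=np.array(M['intrinsics']);T=np.array(M['T'])
    d=T[:3,:3]@np.linalg.solve(K,[u,v,1]); o=T[:3,3]; return o+d*(z-o[2])/d[2]
def proj(cam,p,M=None):
    M=M or robot.camera_model(cam); K=np.array(M['intrinsics']);T=np.array(M['T'])
    q=K@(T[:3,:3].T@(np.array(p)-T[:3,3])); return q[:2]/q[2]
E
python3 - <<'E'
from h import *
print(robot.get_state())
for c in('top','scene'):
    save(c+'0.png',robot.get_image(c)); M=robot.camera_model(c); print(c,np.round(M['T'],3).tolist(),np.round(M['intrinsics'],1).tolist())
    for n in ['labeller','gate','gate_handle','wedge','tote','carton1','tape_roll','spray','marker','gauze_box','cup','lancet_dish','swab_pack']:
        print(n,[(round(d['score'],2),[int(x) for x in d['box']]) for d in robot.silhouettes(c,n)])
E
```

```text
{'t': 0.0, 'joint_pos': array([ 6.06544377e+01,  7.51588254e+00,  8.53304014e+01,  1.42034644e-03,
        8.72601259e+01, -4.89352234e+00]), 'joint_vel': array([ 0.08868249, -0.02526747, -0.04442932, -0.06291684,  0.0069096 ,
       -0.00124026]), 'joint_torque': array([-1.16358565e-04, -5.69381297e+01, -5.00561714e+01, -2.61165369e-04,
        1.43911593e-02,  1.56897352e-05]), 'position': array([0.24803244, 0.54566002, 0.19572565]), 'tool_rot': array([-1.79894099e+02, -1.04906314e-02,  1.55547881e+02]), 'wrist_force': array([ 0.38715634, -0.33212111,  0.40550093]), 'torque': array([ 0.00473663, -0.00972552,  0.0050997 ]), 'gripper_width': 0.08538242945377912}
top [[0.005, -0.993, 0.122, 0.375], [-1.0, -0.003, 0.018, -0.015], [-0.017, -0.122, -0.992, 1.803], [0.0, 0.0, 0.0, 1.0]] [[516.0, 0.0, 286.7], [0.0, 516.0, 208.6], [0.0, 0.0, 1.0]]
labeller [(0.68, [193, 56, 313, 218])]
gate [(0.74, [207, 205, 274, 220]), (0.28, [400, 181, 432, 197])]
gate_handle [(0.7, [209, 204, 277, 224])]
wedge [(0.74, [305, 229, 315, 266])]
tote []
carton1 [(0.51, [233, 178, 242, 195]), (0.46, [251, 180
[... 904 characters left out ...]
, 368, 257]), (0.6, [221, 210, 243, 232])]
wedge [(0.51, [268, 168, 292, 201])]
tote [(0.92, [163, 137, 248, 196]), (0.32, [298, 202, 368, 255])]
carton1 [(0.69, [292, 244, 306, 258]), (0.58, [317, 253, 327, 269]), (0.58, [388, 302, 403, 313]), (0.52, [290, 223, 306, 240]), (0.46, [337, 245, 345, 265])]
tape_roll [(0.92, [219, 206, 242, 231])]
spray [(0.89, [415, 224, 442, 264])]
marker [(0.66, [454, 231, 469, 259])]
gauze_box [(0.88, [150, 196, 201, 236]), (0.73, [158, 138, 249, 199])]
cup [(0.73, [418, 208, 443, 237]), (0.52, [293, 243, 309, 258])]
lancet_dish [(0.62, [294, 200, 369, 254]), (0.57, [140, 178, 175, 203])]
swab_pack [(0.57, [139, 159, 160, 173]), (0.24, [294, 247, 306, 261])]
```

```bash
python3 - <<'E'
import cv2
a=cv2.imread('pics/top0.png'); cv2.imwrite('pics/v1.png',cv2.resize(a[40:310,110:480],(800,584),interpolation=2))
b=cv2.imread('pics/top0.png')[155:275,190:330]; cv2.imwrite('pics/v2.png',cv2.resize(b,(700,600),interpolation=2))
E
```

```text
(no output)
```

View pics/v1.png

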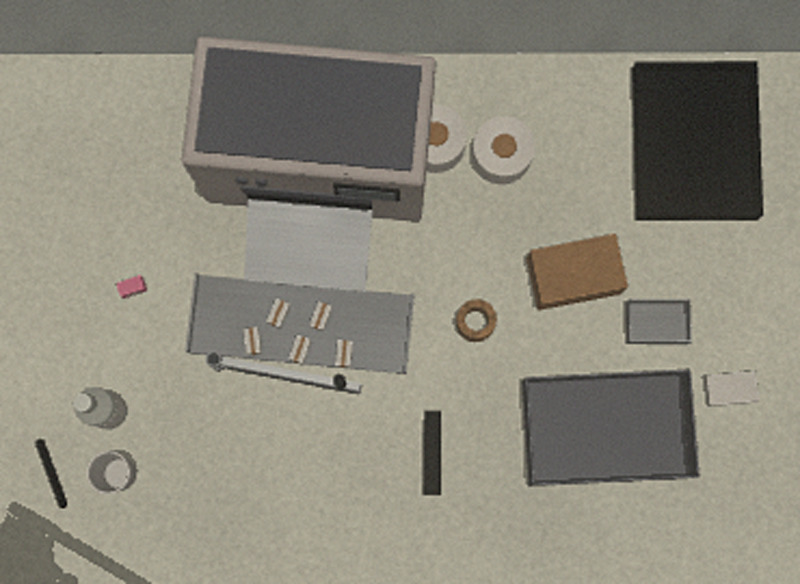

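View pics/v2.png

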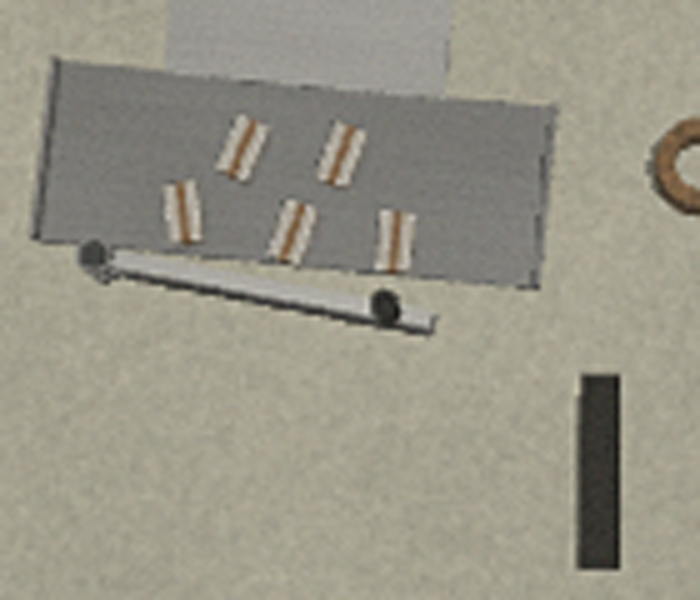

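```bash
python3 - <<'E'
from h import *
M=robot.camera_model('top')
def q(u,v,z): 
    p=ray('top',190+u/5,155+v/5,z,M); return np.round(p[:2],4)
print('hinge',q(93,253,.066),'post',q(385,303,.116),'end',q(435,320,.066))
for c in [(55,60),(555,105),(540,287),(35,240)]: print('tray',q(*c,.02))
for c in [(582,375),(620,375),(620,570),(577,570)]: print('wedge',q(*c,.015))
for i,c in enumerate([(243,148),(342,153),(183,212),(293,230),(397,240)]): print('carton',i,q(*c,.028))
s=800/370
for n,c,z in [('toteA',(525,378),.055),('toteB',(690,370),.055),('toteC',(697,476),.055),('toteD',(530,484),.055),('cup',(113,470),.075),('spray',(85,402),.16),('tape',(476,320),.045),('swab',(732,388),.018),('dish',(657,321),.025),('gauze',(575,268),.06),('pink',(131,286),.022)]:
    print(n,np.round(ray('top',110+c[0]/s,40+c[1]/s,z,M)[:2],3))
a=cv2.imread('pics/scene0.png')[130:320,130:480]; cv2.imwrite('pics/v3.png',cv2.resize(a,(800,434),interpolation=2))
E
```

```text
hinge [0.5976 0.2821] post [0.5585 0.08  ] end [0.5525 0.0488]
tray [0.7407 0.3201]
tray [ 0.7091 -0.0326]
tray [ 0.5805 -0.0224]
tray [0.6126 0.3309]
wedge [ 0.5197 -0.0517]
wedge [ 0.5198 -0.0781]
wedge [ 0.3853 -0.0779]
wedge [ 0.3852 -0.0483]
carton 0 [0.6767 0.1853]
carton 1 [0.6733 0.116 ]
carton 2 [0.6315 0.2264]
carton 3 [0.619  0.1495]
carton 4 [0.6122 0.077 ]
toteA [ 0.569 -0.209]
toteB [ 0.582 -0.467]
toteC [ 0.416 -0.473]
toteD [ 0.403 -0.215]
cup [0.421 0.432]
spray [0.519 0.455]
tape [ 0.663 -0.133]
swab [ 0.558 -0.543]
dish [ 0.665 -0.425]
gauze [ 0.744 -0.289]
pink [0.721 0.427]
```

View pics/v3.png

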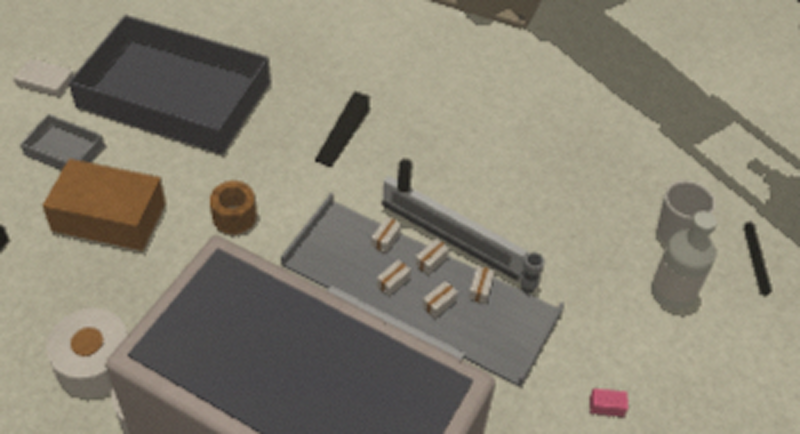

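Request:
step_arm([
  [[31,-46.6,0],-118,8.5],
  [[31,-46.6,0],-118,8.5],
  [[31,-46.6,0],-118,8.5],
  [[31,-46.6,0],-118,8.5],
  [[31,-46.6,0],-118,8.5],
  [[31,-46.6,0],-118,8.5],
  [[31,-46.6,0],-118,8.5],
  [[31,-46.6,0],-118,8.5],
  [[31,-46.6,0],-118,8.5],
  [[31,-46.6,0],-118,8.5],
  [[31,-46.6,0],-118,8.5],
  [[31,-46.6,0],-118,8.5],
  [[31,-46.6,0],-118,8.5],
  [[31,-46.6,0],-118,8.5],
  [[31,-46.6,0],-118,8.5],
  [[31,-46.6,0],-118,8.5],
  [[31,-46.6,0],-118,8.5],
  [[31,-46.6,0],-118,8.5],
])

```text
t: 3.2
position: [0.5583, 0.0804, 0.1969]
tool_rot: [180.0, -0.0, 37.7]
wrist_force: [-0.3, 0.1, -0.3]
gripper_width: 0.0846
```

```bash
python3 - <<'E'
from h import *
s=robot.get_state();print(s['t'],s['position'],s['tool_rot'],s['joint_pos'].round(1))
M=robot.camera_model('wrist'); im=robot.get_image('wrist')
for n,p in [('post',(.5585,.08,.116)),('c3',(.619,.1495,.039)),('c4',(.612,.077,.039)),('end',(.5525,.0488,.066))]:
    u=proj('wrist',p,M); print(n,u); im=cv2.circle(np.ascontiguousarray(im),(int(u[0]),int(u[1])),4,(255,0,0),1)
print(np.round(M['T'],3).tolist(),np.round(M['intrinsics'],0).tolist())
save('w1.png',im)
E
```

```text
3.2 [0.55832142 0.08038807 0.19686724] [ 1.79995265e+02 -5.93247236e-03  3.76585401e+01] [ 3.   1.9 91.1 -0.  87.  55.3]
post [277.9418098  199.06064993]
c3 [259.914994    89.62068077]
c4 [311.46822421 140.191919  ]
end [298.44658214 206.51758297]
[[0.611, -0.751, -0.252, 0.623], [-0.792, -0.579, -0.196, 0.129], [0.002, 0.319, -0.948, 0.374], [0.0, 0.0, 0.0, 1.0]] [[315.0, 0.0, 279.0], [0.0, 315.0, 205.0], [0.0, 0.0, 1.0]]
```

View pics/w1.png

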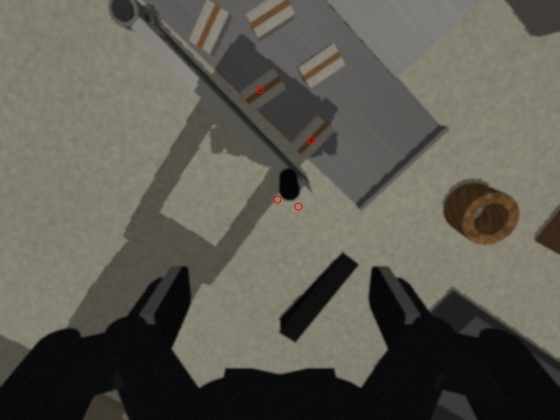

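```bash
python3 - <<'E'
from h import *
print(ray('wrist',289,191,.116)[:2],ray('wrist',289,176,.07)[:2], [ray('wrist',u,v,z)[:2].round(4) for u,v,z in [(344,254,.004),(357,264,.004),(281,328,.028),(296,339,.028),(124,8,.066)]])
for i,(u,v) in enumerate([(209,27),(270,16),(322,66),(262,89),(314,136)]): print(i,ray('wrist',u,v,.028)[:2].round(4))
h=np.array([.596,.282]);p=ray('wrist',289,191,.116)[:2]-h;print(np.hypot(*p),np.degrees(np.arctan2(p[1],p[0])))
E
```

```text
[0.56995332 0.07690896] [0.57255865 0.07715201] [array([ 0.5234, -0.0557]), array([ 0.5228, -0.079 ]), array([ 0.396 , -0.0498]), array([ 0.394, -0.077]), array([0.6012, 0.2783])]
0 [0.6346 0.2234]
1 [0.6784 0.1821]
2 [0.6751 0.1138]
3 [0.6207 0.1488]
4 [0.6168 0.0759]
0.20673839775472067 -97.23784918966766
```

Request:
step_arm([
  [[1.5,-0.4,-4],0,6],
  [[1.5,-0.4,-8],0,6],
  [[1.5,-0.4,-11.8],0,6],
  [[1.5,-0.4,-11.8],0,6],
  [[1.5,-0.4,-11.8],0,1],
  [[1.5,-0.4,-11.8],0,1],
  [[1.5,-0.4,-11.8],0,1],
  [[1.5,-0.4,-11.8],0,1],
  [[1.5,-0.4,-11.8],0,1],
  [[1.5,-0.4,-11.8],0,1],
  [[1.5,-0.4,-11.8],0,1],
  [[1.5,-0.4,-11.8],0,1],
], squeeze=30)

```text
t: 4.45
position: [0.5755, 0.0769, 0.0818]
tool_rot: [179.9, -0.3, 37.7]
wrist_force: [0.6, 2.3, 7.0]
gripper_width: 0.0099
```

```bash
python3 - <<'E'
from h import *
a=robot.get_image('wrist'); save('w2.png',a)
s=robot.get_state(); print(s['gripper_width'],s['wrist_force'])
b=robot.get_image('top'); save('t2.png',b[150:280,190:330])
E
```

```text
0.009798350577348 [0.79593033 2.56775129 6.5968955 ]
```

View pics/w2.png

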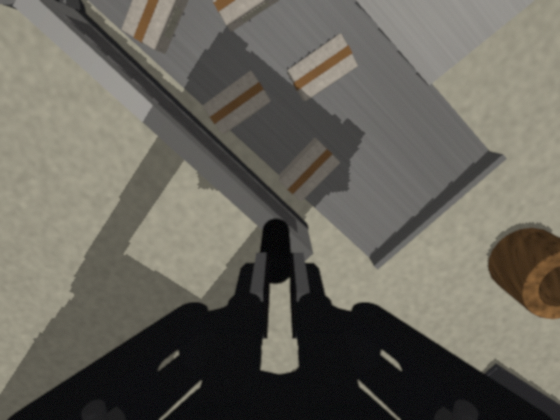

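```bash
python3 - <<'E'
from h import *
for v,z in [(228,.07),(238,.07),(280,.116),(270,.116)]: print(v,z,ray('wrist',276,v,z)[:2].round(4))
print(proj('wrist',(.5755,.0769,.082)))
E
```

```text
228 0.07 [0.5767 0.0787]
238 0.07 [0.5711 0.0744]
280 0.116 [0.5688 0.0723]
270 0.116 [0.5735 0.0758]
[276.97581803 238.56432291]
```

Request:
step_arm([
  [[0,0,0],0,0],
  [[0,0,0],0,0],
  [[0,0,0],0,0],
  [[0,0,0],0,0],
], squeeze=40)

```text
t: 4.95
position: [0.5753, 0.0769, 0.0817]
tool_rot: [179.9, -0.2, 37.6]
wrist_force: [0.1, -0.9, -0.4]
gripper_width: 0.0
```

```bash
python3 - <<'E'
import cv2,numpy as np
from h import *
a=robot.get_image('wrist'); 
a=cv2.resize(a[180:320,200:360],(686,600),interpolation=2)
save('w3.png',a)
E
```

```text
(no output)
```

View pics/w3.png

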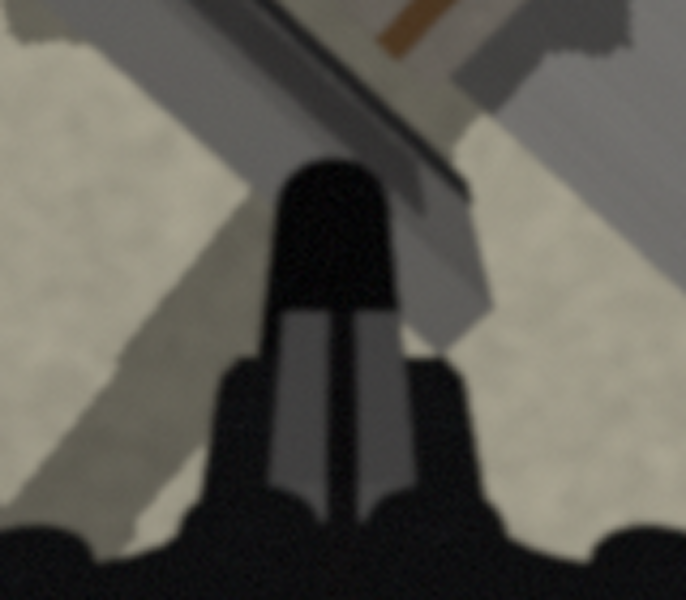

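Request:
step_arm([
  [[0,0,3],0,0],
  [[0,0,6],0,0],
  [[0,0,6],0,0],
])

```text
t: 5.3
position: [0.5783, 0.077, 0.1467]
tool_rot: [179.6, -0.6, 37.6]
wrist_force: [0.6, 0.1, 0.7]
gripper_width: 0.0
```

```bash
python3 - <<'E'
import cv2,numpy as np
from h import *
s=robot.get_state();print(s['position'],s['tool_rot'])
a=robot.get_image('wrist'); print(proj('wrist',s['position']), proj('wrist',(.577,.078,.116)), proj('wrist',(.577,.078,.066)))
b=robot.get_image('top')[170:240,195:295]
a=a[120:330,180:390]
im=np.hstack([cv2.resize(a,(420,420),interpolation=2),cv2.resize(b,(380,420)[:1]+(266,),interpolation=2) if 0 else cv2.copyMakeBorder(cv2.resize(b,(380,266),interpolation=2),0,154,0,0,0)])
save('w4.png',im)
E
```

```text
[0.57834007 0.07695679 0.14673935] [179.61485564  -0.59949598  37.64767171]
[277.95035099 238.57900815] [275.48465906 221.07863552] [275.7635136  200.00949018]
```

View pics/w4.png

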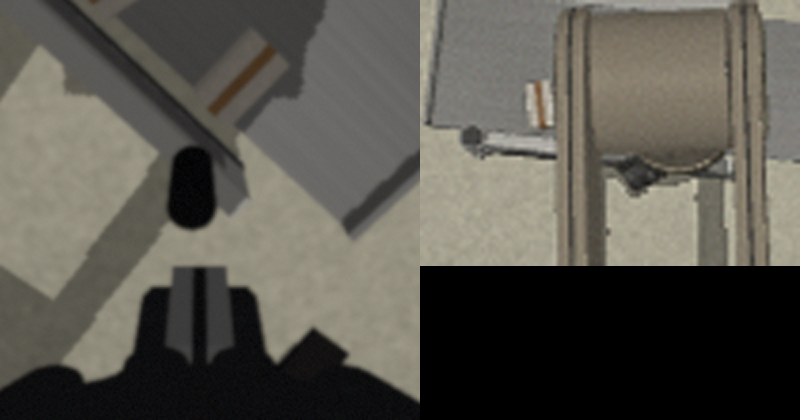

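```bash
python3 - <<'E'
import cv2,numpy as np
from h import *
s=robot.get_state()
a=np.ascontiguousarray(robot.get_image('scene')); u=proj('scene',s['position']);print(u)
x0,y0=int(u[0])-60,int(u[1])-60
c=cv2.resize(a[y0:y0+110,x0:x0+140],(763,600),interpolation=2)
k=5.45
def mk(p,col):
    q=(proj('scene',p)-[x0,y0])*k; cv2.circle(c,(int(q[0]),int(q[1])),5,col,1)
mk(s['position'],(255,0,0)); mk(s['position']+[.0087*1,.0067,0],(0,255,0)); mk((.576,.077,.116),(0,0,255)); mk((.576,.077,.066),(0,0,255))
mk(s['position']-[.0,.0,-.02],(255,255,0))
save('s5.png',c)
E
```

```text
[304.62951733 198.03060813]
```

View pics/s5.png

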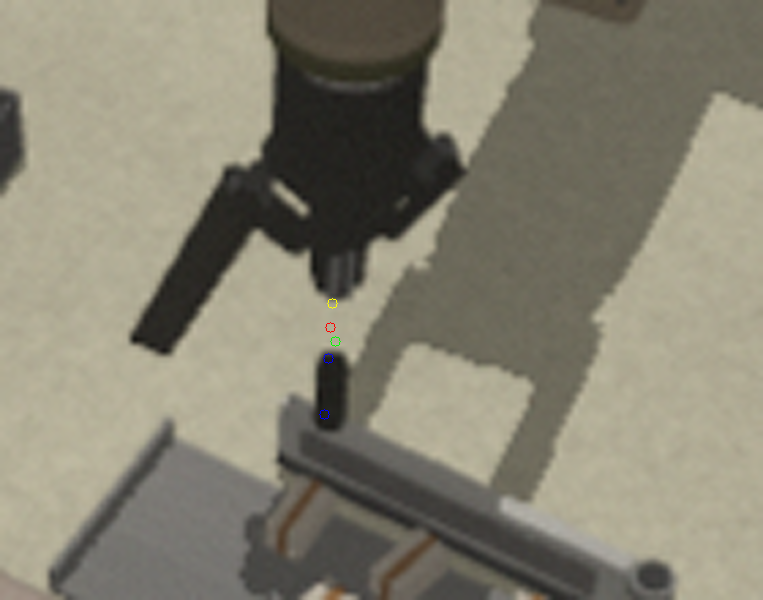

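```bash
python3 - <<'E'
from h import *
s=robot.get_state();M=robot.camera_model('wrist');x=np.array([.79,.61,0])
for hw in (0,.011):
  for dz in (.02,.03,.04,.05): 
    p=s['position']+hw*x+[0,0,dz]; print(hw,dz,proj('wrist',p,M)[1].round(1),proj('scene',p)[1].round(1))
print('obs wrist 253.5, scene',198-60+297/5.45)
E
```

```text
0 0.02 253.3 193.7
0 0.03 262.1 191.5
0 0.04 271.9 189.2
0 0.05 283.0 186.9
0.011 0.02 235.1 196.4
0.011 0.03 243.0 194.2
0.011 0.04 251.9 191.9
0.011 0.05 261.9 189.6
obs wrist 253.5, scene 192.4954128440367
```

Request:
step_arm([
  [[0,0,0],0,7],
  [[0,0,0],0,7],
  [[0,0,0],0,7],
  [[0,0,0],0,7],
  [[0,0,-3],0,7],
  [[0,0,-6],0,7],
  [[0,0,-8],0,7],
  [[0,0,-10],0,7],
  [[0,0,-10],0,7],
  [[0,0,-10],0,1],
  [[0,0,-10],0,1],
  [[0,0,-10],0,1],
  [[0,0,-10],0,1],
  [[0,0,-10],0,1],
  [[0,0,-10],0,1],
  [[0,0,-10],0,1],
  [[0,0,-10],0,1],
])

```text
t: 7.15
position: [0.5763, 0.0762, 0.0426]
tool_rot: [179.8, -0.3, 37.6]
wrist_force: [0.1, -3.8, 7.1]
gripper_width: 0.017
```

```bash
python3 - <<'E'
import numpy as np
h=np.array([.597,.281]);p0=np.array([.5763,.0762])
f=lambda a:h+.2058*np.array([np.cos(a),np.sin(a)])
for st,base in ((-95.8,p0),(-95.8-45,None)):
  b=f(np.radians(st))
  print([[[*np.round((f(np.radians(st-2.25*k))-b)*100,1),0.4 if st>-100 else 0],0,1] for k in range(1,21)])
E
```

```text
[[[np.float64(-0.8), np.float64(0.1), 0.4], 0, 1], [[np.float64(-1.6), np.float64(0.2), 0.4], 0, 1], [[np.float64(-2.4), np.float64(0.4), 0.4], 0, 1], [[np.float64(-3.2), np.float64(0.6), 0.4], 0, 1], [[np.float64(-4.0), np.float64(0.8), 0.4], 0, 1], [[np.float64(-4.7), np.float64(1.1), 0.4], 0, 1], [[np.float64(-5.5), np.float64(1.3), 0.4], 0, 1], [[np.float64(-6.2), np.float64(1.6), 0.4], 0, 1], [[np.float64(-7.0), np.float64(2.0), 0.4], 0, 1], [[np.float64(-7.7), np.float64(2.4), 0.4], 0, 1], [[np.float64(-8.4), np.float64(2.8), 0.4], 0, 1], [[np.float64(-9.1), np.float64(3.2), 0.4], 0, 1], [[np.float64(-9.7), np.float64(3.6), 0.4], 0, 1], [[np.float64(-10.4), np.float64(4.1), 0.4], 0, 1], [[np.float64(-11.0), np.float64(4.6), 0.4], 0, 1], [[np.float64(-11.6), np.float64(5.1), 0.4], 0, 1], [[np.float64(-12.2), np.float64(5.7), 0.4], 0, 1], [[np.float64(-12.8), np.float64(6.3), 0.4], 0, 1], [[np.float64(-13.3), np.float64(6.9), 0.4], 0, 1], [[np.float64(-13.9), np.float64(7.5), 0.4], 0, 1]]
[[[np.float64(-0.5), np.float64(0.6), 0], 0, 1], [[np.float64(-1.0), np.float64(1.3), 0], 0,
[... 175 characters left out ...]
at64(4.1), 0], 0, 1], [[np.float64(-2.9), np.float64(4.8), 0], 0, 1], [[np.float64(-3.2), np.float64(5.6), 0], 0, 1], [[np.float64(-3.5), np.float64(6.3), 0], 0, 1], [[np.float64(-3.8), np.float64(7.1), 0], 0, 1], [[np.float64(-4.0), np.float64(7.9), 0], 0, 1], [[np.float64(-4.2), np.float64(8.7), 0], 0, 1], [[np.float64(-4.3), np.float64(9.5), 0], 0, 1], [[np.float64(-4.4), np.float64(10.2), 0], 0, 1], [[np.float64(-4.5), np.float64(11.1), 0], 0, 1], [[np.float64(-4.6), np.float64(11.9), 0], 0, 1], [[np.float64(-4.6), np.float64(12.7), 0], 0, 1], [[np.float64(-4.6), np.float64(13.5), 0], 0, 1], [[np.float64(-4.6), np.float64(14.3), 0], 0, 1], [[np.float64(-4.5), np.float64(15.1), 0], 0, 1]]
```

Request:
step_arm([
  [[-0.4,0,0.2],0,1],
  [[-1.0,0.1,0.4],0,1],
  [[-1.8,0.2,0.4],0,1],
  [[-2.6,0.4,0.4],0,1],
  [[-3.4,0.7,0.4],0,1],
  [[-4.2,0.9,0.4],0,1],
  [[-5.0,1.2,0.4],0,1],
  [[-5.8,1.4,0.4],0,1],
  [[-6.6,1.8,0.4],0,1],
  [[-7.3,2.2,0.4],0,1],
  [[-8.0,2.6,0.4],0,1],
  [[-8.7,3.0,0.4],0,1],
  [[-9.4,3.4,0.4],0,1],
  [[-10.0,3.8,0.4],0,1],
  [[-10.7,4.3,0.4],0,1],
  [[-11.3,4.9,0.4],0,1],
  [[-11.9,5.4,0.4],0,1],
  [[-12.5,6.0,0.4],0,1],
  [[-13.1,6.6,0.4],0,1],
  [[-13.6,7.2,0.4],0,1],
])

```text
t: 9.15
position: [0.4369, 0.1465, 0.0437]
tool_rot: [179.8, 0.1, 37.6]
wrist_force: [-0.6, -8.0, -15.7]
gripper_width: 0.0172
```

Request:
step_arm([
  [[-0.4,0.6,0],0,1],
  [[-0.9,1.3,0],0,1],
  [[-1.3,2.0,0],0,1],
  [[-1.7,2.7,0],0,1],
  [[-2.1,3.4,0],0,1],
  [[-2.5,4.1,0],0,1],
  [[-2.8,4.8,0],0,1],
  [[-3.1,5.6,0],0,1],
  [[-3.4,6.3,0],0,1],
  [[-3.7,7.1,0],0,1],
  [[-3.9,7.9,0],0,1],
  [[-4.1,8.7,0],0,1],
  [[-4.2,9.5,0],0,1],
  [[-4.3,10.2,0],0,1],
  [[-4.4,11.1,0],0,1],
  [[-4.5,11.9,0],0,1],
  [[-4.5,12.7,0],0,1],
  [[-4.5,13.5,0],0,1],
  [[-4.5,14.3,0],0,1],
  [[-4.5,15.0,0],0,1],
])

```text
t: 11.15
position: [0.3914, 0.2957, 0.0436]
tool_rot: [179.8, 0.2, 37.5]
wrist_force: [-3.1, -4.4, 3.0]
gripper_width: 0.0167
```

Request:
step_arm([
  [[0,0.4,0],0,1],
  [[0,0.8,0],0,1],
  [[0,1.0,0],0,1],
  [[0,1.0,0],0,1],
])

```text
t: 11.55
position: [0.3921, 0.3045, 0.0436]
tool_rot: [179.7, 0.2, 37.5]
wrist_force: [5.3, -7.0, -1.5]
gripper_width: 0.0168
```

Request:
step_arm([
  [[0,0.6,0],0,1],
  [[0,0.6,0],0,1],
  [[0,0.6,0],0,1],
])

```text
t: 11.85
position: [0.3925, 0.3086, 0.0436]
tool_rot: [179.5, 0.3, 37.5]
wrist_force: [4.0, -11.1, 0.4]
gripper_width: 0.0171
```

Request:
step_arm([
  [[0,0,0],0,5],
  [[0,0,0],0,5],
  [[0,0,0],0,5],
  [[0,0,5],0,5],
  [[0,0,10],0,5],
  [[2,-37.4,10],-37.5,5],
  [[2,-37.4,10],-37.5,5],
  [[2,-37.4,10],-37.5,5],
  [[2,-37.4,10],-37.5,5],
  [[2,-37.4,10],-37.5,5],
  [[2,-37.4,10],-37.5,5],
  [[2,-37.4,10],-37.5,5],
  [[2,-37.4,10],-37.5,5],
  [[2,-37.4,10],-37.5,5],
  [[2,-37.4,10],-37.5,5],
])

```text
t: 13.35
position: [0.4125, -0.0654, 0.1436]
tool_rot: [179.5, 0.3, -0.1]
wrist_force: [0.6, 0.3, 0.1]
gripper_width: 0.05
```

```bash
python3 - <<'E'
from h import *
s=robot.get_state();print(s['t'],s['position'],s['tool_rot'][2])
im=np.ascontiguousarray(robot.get_image('wrist'));save('w6.png',im)
for d in robot.silhouettes('wrist','wedge')[:2]:
    m=d['region'].astype(np.uint8); r=cv2.minAreaRect(np.argwhere(m)[:,::-1].astype(np.float32)); print(d['score'],d['box']); print([ray('wrist',*p,.012)[:2].round(4) for p in cv2.boxPoints(r)])
E
```

```text
13.35 [ 0.41253262 -0.06537351  0.14357931] -0.12338336022683494
0.69 [261.7, 65.4, 293.8, 213.2]
[array([ 0.5227, -0.0528]), array([ 0.5227, -0.0798]), array([ 0.3819, -0.0818]), array([ 0.382 , -0.0505])]
```

View pics/w6.png

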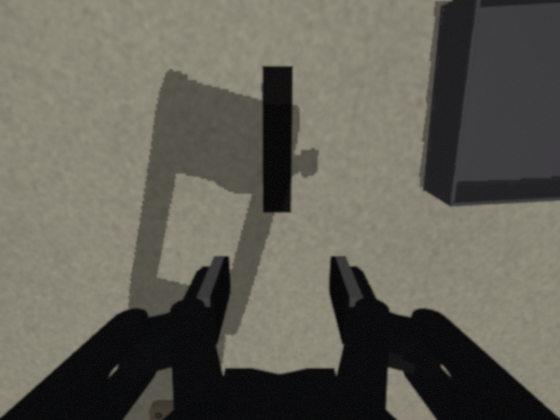

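Request:
step_arm([
  [[0,0,-5],0,5],
  [[0,0,-10],0,5],
  [[0,0,-13],0,5],
  [[0,0,-14],0,5],
  [[0,0,-14.5],0,5],
  [[0,0,-15],0,5],
  [[0,0,-15.5],0,5],
  [[0,0,-15.5],0,5],
])

```text
t: 14.25
position: [0.4134, -0.0645, -0.0108]
tool_rot: [179.5, 0.2, 0.0]
wrist_force: [-0.5, -0.3, -0.8]
gripper_width: 0.0503
```

Request:
step_arm([
  [[0,-0.1,-0.3],0,5],
  [[0,-0.1,-0.6],0,5],
  [[0,-0.1,-0.9],0,5],
  [[0,-0.1,-1.2],0,5],
  [[0,-0.1,-1.5],0,5],
  [[0,-0.1,-1.8],0,5],
  [[0,-0.1,-1.8],0,5],
])

```text
t: 14.95
position: [0.4129, -0.0654, -0.0294]
tool_rot: [179.5, 0.2, 0.0]
wrist_force: [-0.1, 0.6, 0.2]
gripper_width: 0.0504
```

Request:
step_arm([
  [[0,0,0],0,2],
  [[0,0,0],0,2],
  [[0,0,0],0,2],
  [[0,0,0],0,2],
  [[0,0,0],0,2],
], squeeze=60)

```text
t: 15.45
position: [0.413, -0.0654, -0.0292]
tool_rot: [179.5, 0.2, 0.0]
wrist_force: [-1.4, 1.6, 3.9]
gripper_width: 0.0258
```

Request:
step_arm([
  [[0,0,1.5],0,2],
  [[0,0,3],0,2],
  [[0.6,3,3],8,2],
  [[1.2,6,3],16,2],
  [[1.8,9,3],24,2],
  [[2.4,12,3],32,2],
  [[3,15,3],40,2],
  [[3.5,18,3],48,2],
  [[3.5,18.1,3],56,2],
  [[3.5,18.1,3],64,2],
  [[3.5,18.1,3],72,2],
  [[3.5,18.1,3],80,2],
  [[3.5,18.1,3],84,2],
  [[3.5,18.1,3],84,2],
  [[3.5,18.1,1.5],84,2],
  [[3.5,18.1,0.5],84,2],
  [[3.5,18.1,0],84,2],
  [[3.5,18.1,0],84,2],
], squeeze=60)

```text
t: 17.25
position: [0.4477, 0.1155, -0.0291]
tool_rot: [179.6, 0.3, 84.0]
wrist_force: [-1.1, -0.2, 1.3]
gripper_width: 0.0259
```

```bash
python3 - <<'E'
from h import *
s=robot.get_state();print(s['t'],s['position'],s['tool_rot'],s['gripper_width'],s['wrist_force'])
im=np.ascontiguousarray(robot.get_image('wrist'));save('w7.png',im)
E
```

```text
17.25 [ 0.44765064  0.11553054 -0.0291176 ] [179.58780001   0.25302169  83.96511052] 0.025870266683641365 [-1.08631883 -0.15728148  1.31187472]
```

View pics/w7.png

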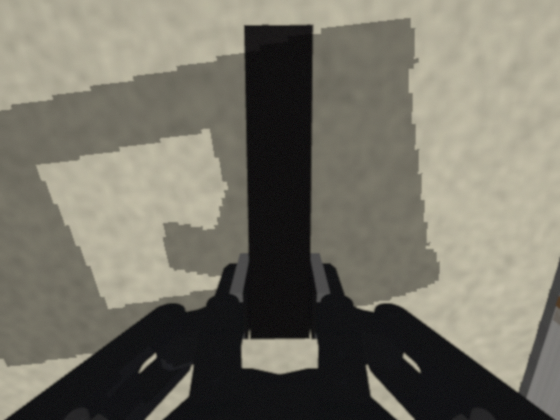

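Request:
step_arm([
  [[0.05,0.5,0],0,2],
  [[0.1,1.0,0],0,2],
  [[0.15,1.5,0],0,2],
  [[0.2,2.0,0],0,2],
  [[0.25,2.5,0],0,2],
  [[0.3,3.0,0],0,2],
  [[0.35,3.5,0],0,2],
  [[0.4,4.0,0],0,2],
  [[0.45,4.5,0],0,2],
  [[0.5,5.0,0],0,2],
  [[0.55,5.5,0],0,2],
  [[0.6,5.8,0],0,2],
  [[0.6,5.8,0],0,2],
])

```text
t: 18.6
position: [0.454, 0.1742, -0.0291]
tool_rot: [179.5, 0.2, 84.0]
wrist_force: [0.0, 1.3, -0.1]
gripper_width: 0.026
```

```bash
python3 - <<'E'
from h import *
s=robot.get_state();print(s['t'],s['position'],s['wrist_force'])
im=np.ascontiguousarray(robot.get_image('wrist'));b=robot.get_image('scene')
save('w8.png',np.hstack([cv2.resize(im[0:210],(448,168)) ,cv2.resize(b[160:260,280:440],(352,220),interpolation=2)[:168]]) if 0 else cv2.resize(b[150:280,270:450],(790,570),interpolation=2))
E
```

```text
18.6 [ 0.45395897  0.17420702 -0.02909635] [ 0.00165056  1.28264314 -0.08588085]
```

View pics/w8.png

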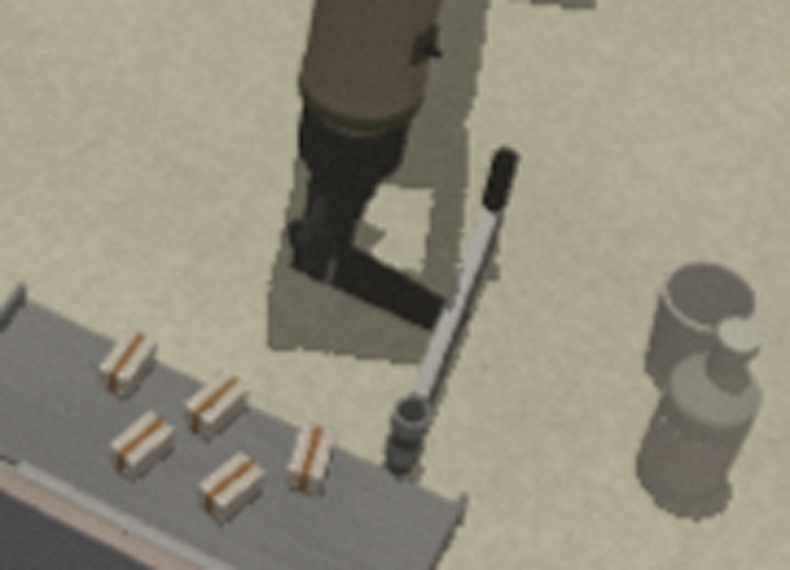

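Request:
step_arm([
  [[0.02,0.15,0],0,2],
  [[0.03,0.3,0],0,2],
  [[0.05,0.45,0],0,2],
  [[0.06,0.6,0],0,2],
  [[0.08,0.75,0],0,2],
  [[0.1,0.9,0],0,2],
  [[0.11,1.05,0],0,2],
  [[0.13,1.2,0],0,2],
  [[0.14,1.35,0],0,2],
  [[0.16,1.5,0],0,2],
  [[0.17,1.65,0],0,2],
  [[0.19,1.8,0],0,2],
  [[0.2,1.95,0],0,2],
  [[0.22,2.1,0],0,2],
  [[0.24,2.25,0],0,2],
  [[0.25,2.4,0],0,2],
  [[0.27,2.55,0],0,2],
  [[0.28,2.7,0],0,2],
  [[0.3,2.85,0],0,2],
  [[0.31,3.0,0],0,2],
], squeeze=80)

```text
t: 20.7
position: [0.4567, 0.2026, -0.0291]
tool_rot: [179.6, 0.4, 84.0]
wrist_force: [-1.6, -10.5, 8.6]
gripper_width: 0.0251
```

Request:
step_arm([
  [[0.01,0.12,0],0,2],
  [[0.02,0.24,0],0,2],
  [[0.04,0.36,0],0,2],
  [[0.05,0.48,0],0,2],
  [[0.06,0.6,0],0,2],
  [[0.08,0.72,0],0,2],
  [[0.09,0.84,0],0,2],
  [[0.1,0.96,0],0,2],
])

```text
t: 21.5
position: [0.4574, 0.2107, -0.0291]
tool_rot: [179.6, 0.5, 84.0]
wrist_force: [-2.7, -12.7, 9.2]
gripper_width: 0.0254
```

Request:
step_arm([
  [[0.01,0.1,0],0,2],
  [[0.02,0.2,0],0,2],
  [[0.03,0.3,0],0,2],
  [[0.04,0.4,0],0,2],
  [[0.05,0.5,0],0,2],
  [[0.06,0.6,0],0,2],
  [[0.07,0.7,0],0,2],
  [[0.08,0.8,0],0,2],
])

```text
t: 22.3
position: [0.4577, 0.2161, -0.0291]
tool_rot: [179.7, 0.8, 84.0]
wrist_force: [-2.8, -18.9, 12.4]
gripper_width: 0.025
```

Request:
step_arm([
  [[0.03,0.3,0],0,2],
  [[0.03,0.3,0],0,2],
  [[0.03,0.3,0],0,2],
  [[0.03,0.3,0],0,2],
  [[0.03,0.3,0],0,2],
  [[0.03,0.3,0],0,2],
])

```text
t: 22.9
position: [0.4576, 0.2163, -0.0291]
tool_rot: [179.8, 1.1, 84.0]
wrist_force: [-3.6, -18.4, 11.9]
gripper_width: 0.0253
```

```bash
python3 - <<'E'
from h import *
s=robot.get_state();print(s['t'],s['position'],s['wrist_force'])
b=robot.get_image('scene')
save('w9.png',cv2.resize(b[180:265,330:450],(790,560),interpolation=2))
# scene pixel of post top for gate at stop, and -0.1 rad
for a in (-187,-184,-181,-178,-175): 
    q=np.radians(a); p=(.597+.2055*np.cos(q),.2815+.2055*np.sin(q),.116); u=proj('scene',p); print(a,u.round(1),((u-[330,180])*6.58).round())
E
```

```text
22.9 [ 0.45764854  0.21625583 -0.0291154 ] [ -3.64346742 -18.37127298  11.89878587]
-187 [394.6 188. ] [425.  53.]
-184 [391.4 186.7] [404.  44.]
-181 [388.1 185.5] [382.  36.]
-178 [384.8 184.4] [361.  29.]
-175 [381.5 183.5] [339.  23.]
```

View pics/w9.png

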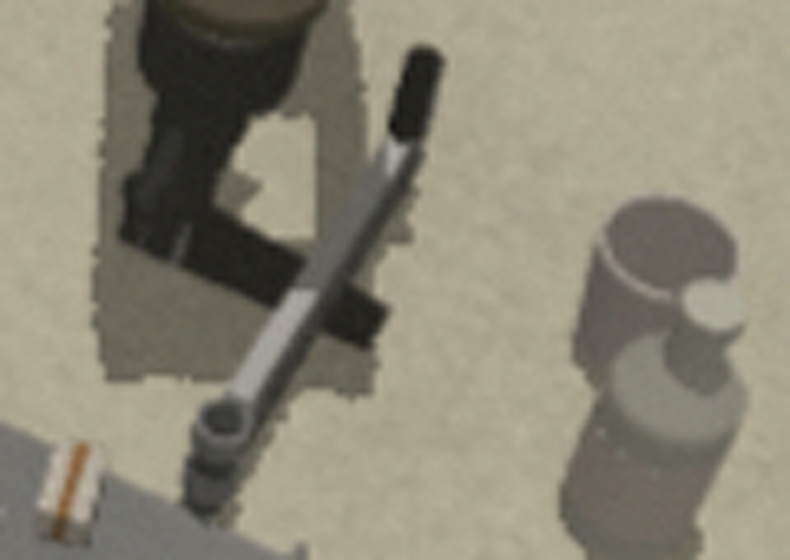

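Request:
step_arm([
  [[0.0,0.05,0],0,2],
  [[0.0,0.05,0],0,5],
  [[0,0.0,0],0,5],
  [[0,0,0],0,5],
  [[0,0,0],0,5],
  [[0,0,0],0,5],
])

```text
t: 23.55
position: [0.4575, 0.2165, -0.0292]
tool_rot: [179.8, 1.0, 84.0]
wrist_force: [-0.1, -0.0, 0.1]
gripper_width: 0.0498
```

Request:
step_arm([
  [[0,-0.1,4],0,5],
  [[0,-0.5,8],0,5],
  [[0,-1,12],0,5],
  [[0,-3,15],0,5],
  [[1,-8,17],0,5],
  [[4,-12,17],0,5],
  [[8,-12,17],0,5],
  [[8,-12,17],0,5],
  [[8,-12,17],0,5],
])

```text
t: 24.45
position: [0.5374, 0.0961, 0.1397]
tool_rot: [179.9, 1.1, 84.0]
wrist_force: [-0.9, 0.1, 0.5]
gripper_width: 0.05
```

```bash
python3 - <<'E'
from h import *
s=robot.get_state();print(s['t'],s['position'],s['tool_rot'],s['joint_pos'].round())
M=robot.camera_model('wrist')
im=robot.get_image('wrist')
for d in robot.silhouettes('wrist','carton1'):
    m=d['region'].astype(np.uint8); 
    P=np.array([ray('wrist',u,v,.028,M)[:2] for v,u in np.argwhere(m)]); r=cv2.minAreaRect((P*1000).astype(np.float32))
    print(round(d['score'],2),[int(x) for x in d['box']],np.round(r[0],0),np.round(r[1],0),round(r[2],0))
save('w10.png',np.hstack([im,cv2.resize(robot.get_image('scene')[180:265,330:450],(240,170))[:, :].copy() if 0 else cv2.copyMakeBorder(cv2.resize(robot.get_image('scene')[180:265,330:450],(240,170),interpolation=2),0,250,0,0,0)]))
E
```

```text
24.45 [0.5373701  0.09608779 0.13973302] [179.89426813   1.05910111  83.95873935] [ 6.  1. 98. -1. 81. 12.]
0.92 [393, 129, 452, 169] [671. 116.] [24. 51.] 70.0
0.85 [336, 183, 384, 211] [613.  80.] [29. 46.] 84.0
0.82 [347, 0, 409, 44] [632. 224.] [48. 25.] 9.0
0.66 [336, 102, 391, 141] [619. 148.] [24. 46.] 70.0
0.64 [401, 47, 465, 90] [676. 184.] [27. 50.] 67.0
```

View pics/w10.png

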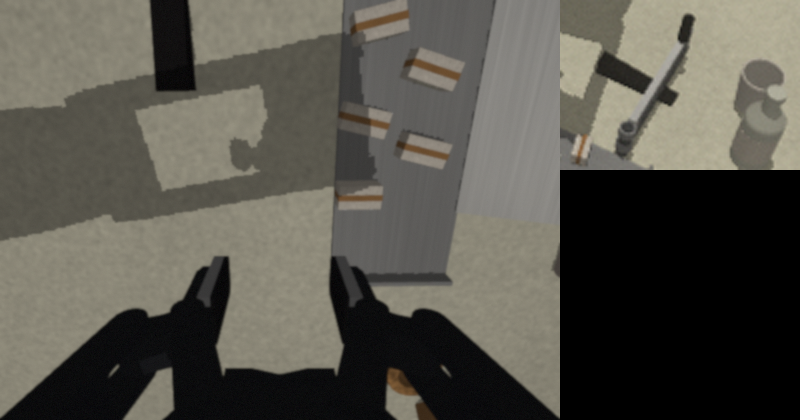

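Request:
step_arm([
  [[4,-1.8,0],8,5],
  [[7.9,-1.8,0],16,5],
  [[7.9,-1.8,0],24,5],
  [[7.9,-1.8,0],32,5],
  [[7.9,-1.8,0],40,5],
  [[7.9,-1.8,0],48,5],
  [[7.9,-1.8,0],56,5],
  [[7.9,-1.8,0],64,5],
  [[7.9,-1.8,0],72,5],
  [[7.9,-1.8,-2],80,5],
  [[7.9,-1.8,-5],90,5],
  [[7.9,-1.8,-9],90,5],
  [[7.9,-1.8,-9],90,5],
])

```text
t: 25.9
position: [0.6103, 0.0796, 0.0454]
tool_rot: [179.8, 0.5, 174.2]
wrist_force: [-1.4, -0.5, -1.3]
gripper_width: 0.0502
```

```bash
cat > c.py <<'E'
from h import *
def cartons(cam='wrist'):
    s=robot.get_state();print(round(s['t'],1),s['position'].round(4),s['tool_rot'].round(1),round(s['gripper_width'],4))
    M=robot.camera_model(cam); im=robot.get_image(cam); o=np.array(M['T'])[:2,3]
    for d in robot.silhouettes(cam,'carton1'):
        P=np.array([ray(cam,u,v,.028,M)[:2] for v,u in np.argwhere(d['region'])]); r=cv2.minAreaRect((P*1000).astype(np.float32))
        print(round(d['score'],2),[int(x) for x in d['box']],np.round(r[0],0),np.round(r[1],0),round(r[2],0), P.mean(0).round(3))
    return im
E
python3 -c "
from c import *
save('w11.png',cartons())"
```

```text
25.9 [0.6103 0.0796 0.0454] [179.8   0.5 174.2] 0.0502
0.98 [397, 258, 461, 319] [671. 180.] [37. 46.] 69.0 [0.668 0.179]
0.8 [315, 263, 338, 331] [668. 104.] [57. 16.] 3.0 [0.673 0.105]
0.79 [352, 191, 413, 261] [617. 145.] [31. 47.] 71.0 [0.616 0.145]
0.77 [461, 197, 517, 265] [630. 219.] [53. 34.] 8.0 [0.629 0.219]
0.64 [262, 194, 299, 262] [610.  77.] [24. 49.] 84.0 [0.61  0.077]
```

View pics/w11.png

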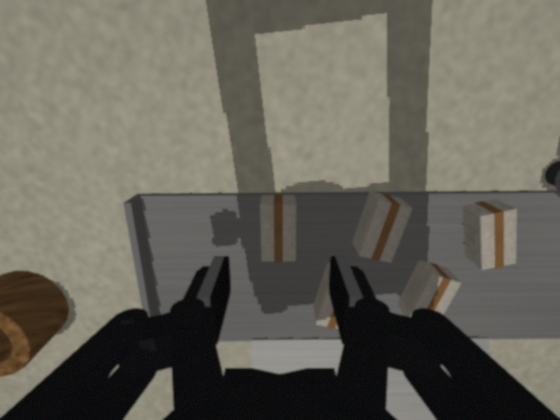

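Request:
step_arm([
  [[0.4,-0.1,-2.5],0,5],
  [[0.4,-0.1,-5],0,5],
  [[0.4,-0.1,-6.7],0,5],
  [[0.4,-0.1,-6.7],0,5],
  [[0.4,-0.1,-6.7],0,1.5],
  [[0.4,-0.1,-6.7],0,1.5],
  [[0.4,-0.1,-6.7],0,1.5],
  [[0.4,-0.1,-6.7],0,1.5],
  [[0.4,-0.1,-6.7],0,1.5],
  [[0.4,-0.1,-6.7],0,1.5],
], squeeze=30)

```text
t: 27.0
position: [0.6206, 0.0788, -0.0133]
tool_rot: [179.7, 1.2, 174.0]
wrist_force: [-1.0, -0.2, 6.3]
gripper_width: 0.0226
```

Request:
step_arm([
  [[0,0,5],0,1.5],
  [[0,0,10],0,1.5],
  [[-4.4,-24,12],0,1.5],
  [[-8.9,-49.8,12],0,1.5],
  [[-8.9,-49.8,12],0,1.5],
  [[-8.9,-49.8,12],0,1.5],
  [[-8.9,-49.8,12],0,1.5],
  [[-8.9,-49.8,12],0,1.5],
  [[-8.9,-49.8,12],0,1.5],
  [[-8.9,-49.8,12],0,1.5],
  [[-8.9,-49.8,12],0,1.5],
  [[-8.9,-49.8,12],0,1.5],
  [[-8.9,-49.8,12],0,1.5],
  [[-8.9,-49.8,12],0,1.5],
  [[-8.9,-49.8,12],0,1.5],
])

```text
t: 28.5
position: [0.5318, -0.4184, 0.1068]
tool_rot: [179.7, 1.2, 174.0]
wrist_force: [0.6, -0.4, -0.1]
gripper_width: 0.0231
```

```bash
python3 - <<'E'
from h import *
s=robot.get_state();print(s['t'],s['position'],s['tool_rot'],s['gripper_width'],s['joint_pos'].round())
M=robot.camera_model('wrist');im=robot.get_image('wrist');save('w12.png',im)
for n in ('tote','carton1'):
  for c in ('wrist','scene'):
    if c!='wrist': robot.get_image(c)
    for d in robot.silhouettes(c,n): print(n,c,round(d['score'],2),d['box'])
E
```

```text
28.5 [ 0.53179883 -0.4183798   0.10681529] [179.70274651   1.15608425 174.04766431] 0.023070479548466107 [ -43.   21.   79.    1.   79. -127.]
tote wrist 0.95 [173.5, 0.0, 560.0, 267.0]
tote scene 0.59 [161.0, 136.9, 249.0, 197.1]
tote scene 0.23 [177.0, 187.2, 398.6, 401.4]
carton1 wrist 0.93 [254.0, 207.9, 308.7, 302.4]
carton1 wrist 0.15 [174.3, 0.8, 557.2, 269.1]
carton1 scene 0.66 [313.5, 236.5, 325.0, 247.4]
carton1 scene 0.65 [336.3, 249.5, 346.7, 261.8]
carton1 scene 0.63 [294.1, 246.3, 307.2, 260.7]
carton1 scene 0.59 [169.7, 137.7, 180.4, 149.9]
carton1 scene 0.58 [315.3, 253.2, 329.3, 266.1]
carton1 scene 0.44 [387.5, 301.1, 404.7, 316.2]
```

View pics/w12.png

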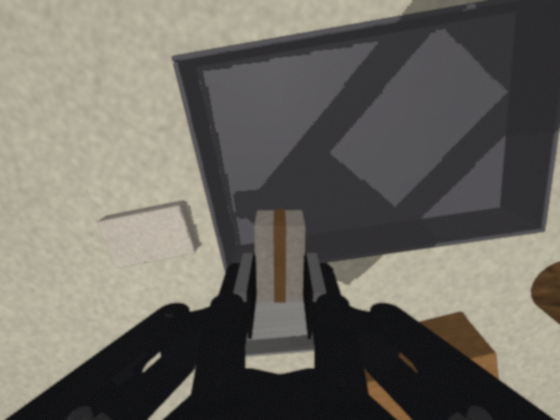

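```bash
python3 - <<'E'
from h import *
for n,u,v in (('C',176,57),('A',545,231),('B',228,272)): print(n,ray('wrist',u,v,.055)[:2].round(4))
E
```

```text
C [ 0.4184 -0.4763]
A [ 0.5714 -0.2124]
B [ 0.5822 -0.468 ]
```

Request:
step_arm([
  [[0,0,-4],5,1.5],
  [[0,0,-8],5,1.5],
  [[0,0,-10.5],5,1.5],
  [[0,0,-11.5],5,1.5],
  [[0,0,-12],5,1.5],
  [[0,0,-12],5,1.5],
])

```text
t: 29.45
position: [0.5326, -0.4186, -0.0124]
tool_rot: [179.8, 1.2, 179.1]
wrist_force: [-0.0, 0.5, -0.6]
gripper_width: 0.0229
```

Request:
step_arm([
  [[0,0,-0.2],0,4],
  [[0,0,-0.2],0,4],
  [[0,0,-0.2],0,4],
  [[0,0,4],0,4],
  [[0,0,9],0,4],
  [[0,0,13],0,4],
  [[13.8,53.3,13],-19,5],
  [[13.8,53.3,13],-19,5],
  [[13.8,53.3,13],-19,5],
  [[13.8,53.3,13],-19,5],
  [[13.8,53.3,13],-19,5],
  [[13.8,53.3,13],-19,5],
  [[13.8,53.3,13],-19,5],
  [[13.8,53.3,13],-19,5],
  [[13.8,53.3,13],-19,5],
  [[13.8,53.3,13],-19,5],
  [[13.8,53.3,13],-19,5],
  [[13.8,53.3,13],-19,5],
  [[13.8,53.3,9],-19,5],
  [[13.8,53.3,9],-19,5],
])

```text
t: 31.45
position: [0.6668, 0.1143, 0.0723]
tool_rot: [180.0, 0.8, 160.2]
wrist_force: [-1.9, -1.0, -1.9]
gripper_width: 0.0499
```

```bash
python3 -c "
from c import *
cartons()
print(proj('wrist',(.6745,.1145,.028)))"
```

```text
31.4 [0.6668 0.1143 0.0723] [180.    0.8 160.2] 0.0499
0.92 [286, 105, 323, 167] [620. 148.] [24. 43.] 71.0 [0.619 0.148]
0.8 [352, 166, 396, 225] [677. 182.] [29. 46.] 68.0 [0.676 0.182]
0.78 [381, 80, 445, 153] [633. 222.] [45. 29.] 8.0 [0.632 0.222]
0.66 [273, 185, 304, 249] [673. 116.] [25. 49.] 70.0 [0.672 0.116]
[284.72713557 216.6345014 ]
```

Request:
step_arm([
  [[0.6,0.1,-3],0,5],
  [[0.6,0.1,-6],0,5],
  [[0.6,0.1,-8.4],0,5],
  [[0.6,0.1,-8.4],0,5],
  [[0.6,0.1,-8.4],0,1.5],
  [[0.6,0.1,-8.4],0,1.5],
  [[0.6,0.1,-8.4],0,1.5],
  [[0.6,0.1,-8.4],0,1.5],
  [[0.6,0.1,-8.4],0,1.5],
], squeeze=30)

```text
t: 32.45
position: [0.676, 0.1149, -0.0061]
tool_rot: [179.8, 1.1, 160.1]
wrist_force: [0.6, -0.3, 4.9]
gripper_width: 0.015
```

Request:
step_arm([
  [[0,0,1],0,5],
  [[0,0,1],0,5],
  [[0,0,1],0,5],
  [[0,0,0],0,5],
  [[0,0,-1],0,5],
  [[0,0,-1.8],0,5],
  [[0,0,-1.8],0,5],
  [[0,0,-1.8],0,5],
])

```text
t: 33.25
position: [0.6753, 0.1147, -0.0251]
tool_rot: [179.9, 1.0, 160.1]
wrist_force: [0.5, -1.4, 0.4]
gripper_width: 0.0502
```

```bash
python3 -c "
from c import *
cartons()
print(proj('wrist',(.6745,.1145,.028)))"
```

```text
33.2 [ 0.6753  0.1147 -0.0251] [179.9   1.  160.1] 0.0502
0.95 [283, 94, 348, 202] [620. 148.] [24. 42.] 72.0 [0.619 0.148]
0.89 [449, 46, 559, 179] [633. 220.] [47. 33.] 8.0 [0.631 0.22 ]
0.81 [258, 227, 311, 330] [671. 117.] [24. 52.] 70.0 [0.669 0.117]
0.77 [385, 190, 475, 296] [675. 181.] [33. 49.] 67.0 [0.674 0.182]
[281.22233065 285.40145863]
```

Carton is still in place between the fingers, no contact at z = −0.025. Close.

Request:
step_arm([
  [[0,0,0],0,1.5],
  [[0,0,0],0,1.5],
  [[0,0,0],0,1.5],
  [[0,0,0],0,1.5],
  [[0,0,0],0,1.5],
])

```text
t: 33.85
position: [0.6769, 0.1149, -0.023]
tool_rot: [179.8, 1.2, 160.1]
wrist_force: [-0.3, -0.1, 4.7]
gripper_width: 0.0235
```

Request:
step_arm([
  [[0,0,5],0,1.5],
  [[0,0,10],0,1.5],
  [[-1,-4,13],0,1.5],
  [[-7,-22,13],8,1.5],
  [[-14.9,-45.6,13],15,1.5],
  [[-14.9,-45.6,13],15,1.5],
  [[-14.9,-45.6,13],15,1.5],
  [[-14.9,-45.6,13],15,1.5],
  [[-14.9,-45.6,13],15,1.5],
  [[-14.9,-45.6,13],15,1.5],
  [[-14.9,-45.6,13],15,1.5],
  [[-14.9,-45.6,13],15,1.5],
  [[-14.9,-45.6,13],15,1.5],
  [[-14.9,-45.6,9],15,1.5],
  [[-14.9,-45.6,5],15,1.5],
  [[-14.9,-45.6,2.5],15,1.5],
  [[-14.9,-45.6,1],15,1.5],
  [[-14.9,-45.6,0.3],15,1.5],
  [[-14.9,-45.6,0],15,1.5],
  [[-14.9,-45.6,0],15,1.5],
])

```text
t: 35.85
position: [0.5288, -0.3414, -0.0219]
tool_rot: [179.8, 1.3, 175.1]
wrist_force: [-0.3, -0.3, -0.4]
gripper_width: 0.0236
```

Request:
step_arm([
  [[0,0,-0.1],0,4],
  [[0,0,-0.1],0,4],
  [[0,0,-0.1],0,4],
  [[0,0,4],0,4],
  [[0,0,9],0,4],
  [[0,0,13],0,4],
  [[9.2,48.9,13],-15,5],
  [[9.2,48.9,13],-15,5],
  [[9.2,48.9,13],-15,5],
  [[9.2,48.9,13],-15,5],
  [[9.2,48.9,13],-15,5],
  [[9.2,48.9,13],-15,5],
  [[9.2,48.9,13],-15,5],
  [[9.2,48.9,13],-15,5],
  [[9.2,48.9,13],-15,5],
  [[9.2,48.9,13],-15,5],
  [[9.2,48.9,13],-15,5],
  [[9.2,48.9,9],-15,5],
  [[9.2,48.9,9],-15,5],
  [[9.2,48.9,9],-15,5],
])

```text
t: 37.85
position: [0.6194, 0.1468, 0.0672]
tool_rot: [179.9, 1.1, 160.1]
wrist_force: [-0.1, -0.9, 0.1]
gripper_width: 0.05
```

```bash
python3 -c "
from c import *
cartons()"
```

```text
37.9 [0.6194 0.1468 0.0672] [179.9   1.1 160.1] 0.05
0.91 [356, 158, 411, 228] [631. 223.] [49. 26.] 8.0 [0.63  0.223]
0.63 [335, 229, 373, 275] [667. 187.] [28. 35.] 69.0 [0.664 0.189]
0.57 [266, 180, 301, 242] [618. 149.] [24. 48.] 71.0 [0.617 0.149]
```

Request:
step_arm([
  [[0.1,0.1,-4],0,5],
  [[0.1,0.1,-7.5],0,5],
  [[0.1,0.1,-9.2],0,5],
  [[0.1,0.1,-9.2],0,5],
  [[0.1,0.1,-9.2],0,5],
  [[0.1,0.1,-9.2],0,1.5],
  [[0.1,0.1,-9.2],0,1.5],
  [[0.1,0.1,-9.2],0,1.5],
  [[0.1,0.1,-9.2],0,1.5],
  [[0.1,0.1,-9.2],0,1.5],
])

```text
t: 38.95
position: [0.6248, 0.1483, -0.0195]
tool_rot: [179.7, 1.6, 160.1]
wrist_force: [-0.9, -0.9, 6.7]
gripper_width: 0.0232
```

Request:
step_arm([
  [[0,0,5],0,1.5],
  [[0,0,10],0,1.5],
  [[-1,-4,13],0,1.5],
  [[-5,-20,13],8,1.5],
  [[-10.1,-40.9,13],15,1.5],
  [[-10.1,-40.9,13],15,1.5],
  [[-10.1,-40.9,13],15,1.5],
  [[-10.1,-40.9,13],15,1.5],
  [[-10.1,-40.9,13],15,1.5],
  [[-10.1,-40.9,13],15,1.5],
  [[-10.1,-40.9,13],15,1.5],
  [[-10.1,-40.9,13],15,1.5],
  [[-10.1,-40.9,9],15,1.5],
  [[-10.1,-40.9,5],15,1.5],
  [[-10.1,-40.9,2.5],15,1.5],
  [[-10.1,-40.9,1],15,1.5],
  [[-10.1,-40.9,0.2],15,1.5],
  [[-10.1,-40.9,-0.1],15,1.5],
  [[-10.1,-40.9,-0.1],15,1.5],
])

```text
t: 40.85
position: [0.5247, -0.261, -0.0194]
tool_rot: [179.7, 1.7, 175.1]
wrist_force: [0.2, 0.7, -0.1]
gripper_width: 0.023
```

Next E (0.679, 0.184), yaw 158.

Request:
step_arm([
  [[0,0,-0.1],0,4],
  [[0,0,-0.1],0,4],
  [[0,0,-0.1],0,4],
  [[0,0,4],0,4],
  [[0,0,9],0,4],
  [[0,0,13],0,4],
  [[15.2,44.4,13],-17,5],
  [[15.2,44.4,13],-17,5],
  [[15.2,44.4,13],-17,5],
  [[15.2,44.4,13],-17,5],
  [[15.2,44.4,13],-17,5],
  [[15.2,44.4,13],-17,5],
  [[15.2,44.4,13],-17,5],
  [[15.2,44.4,13],-17,5],
  [[15.2,44.4,13],-17,5],
  [[15.2,44.4,13],-17,5],
  [[15.2,44.4,13],-17,5],
  [[15.2,44.4,9],-17,5],
  [[15.2,44.4,9],-17,5],
  [[15.2,44.4,9],-17,5],
])

```text
t: 42.85
position: [0.6752, 0.182, 0.0694]
tool_rot: [179.8, 1.5, 158.1]
wrist_force: [0.6, 0.2, 1.0]
gripper_width: 0.0502
```

```bash
python3 -c "
from c import *
cartons()"
```

```text
42.9 [0.6752 0.182  0.0694] [179.8   1.5 158.1] 0.0502
0.98 [287, 101, 347, 172] [633. 225.] [44. 24.] 8.0 [0.633 0.225]
0.87 [269, 181, 305, 246] [677. 185.] [24. 49.] 68.0 [0.676 0.185]
```

Request:
step_arm([
  [[0.3,0.2,-4],0,5],
  [[0.3,0.2,-7.5],0,5],
  [[0.3,0.2,-9.4],0,5],
  [[0.3,0.2,-9.4],0,5],
  [[0.3,0.2,-9.4],0,5],
  [[0.3,0.2,-9.4],0,1.5],
  [[0.3,0.2,-9.4],0,1.5],
  [[0.3,0.2,-9.4],0,1.5],
  [[0.3,0.2,-9.4],0,1.5],
  [[0.3,0.2,-9.4],0,1.5],
])

```text
t: 43.95
position: [0.6826, 0.1849, -0.0186]
tool_rot: [179.5, 2.0, 158.0]
wrist_force: [-1.1, -0.3, 6.1]
gripper_width: 0.0232
```

Request:
step_arm([
  [[0,0,5],0,1.5],
  [[0,0,10],0,1.5],
  [[-1,-4,13],0,1.5],
  [[-10,-25,13],8,1.5],
  [[-22.3,-56.8,13],17,1.5],
  [[-22.3,-56.8,13],17,1.5],
  [[-22.3,-56.8,13],17,1.5],
  [[-22.3,-56.8,13],17,1.5],
  [[-22.3,-56.8,13],17,1.5],
  [[-22.3,-56.8,13],17,1.5],
  [[-22.3,-56.8,13],17,1.5],
  [[-22.3,-56.8,13],17,1.5],
  [[-22.3,-56.8,13],17,1.5],
  [[-22.3,-56.8,13],17,1.5],
  [[-22.3,-56.8,13],17,1.5],
  [[-22.3,-56.8,8],17,1.5],
  [[-22.3,-56.8,4],17,1.5],
  [[-22.3,-56.8,1.5],17,1.5],
  [[-22.3,-56.8,0.3],17,1.5],
  [[-22.3,-56.8,-0.1],17,1.5],
])

```text
t: 45.95
position: [0.4593, -0.3827, -0.0202]
tool_rot: [179.5, 1.9, 175.0]
wrist_force: [-0.5, 0.8, -0.4]
gripper_width: 0.0232
```

Request:
step_arm([
  [[0,0,0],0,4],
  [[0,0,0],0,4],
  [[0,0,0],0,4],
  [[0,0,4],0,4],
  [[0,0,9],0,4],
  [[0,0,13],0,4],
  [[17.4,60.7,13],13,5],
  [[17.4,60.7,13],13,5],
  [[17.4,60.7,13],13,5],
  [[17.4,60.7,13],13,5],
  [[17.4,60.7,13],13,5],
  [[17.4,60.7,13],13,5],
  [[17.4,60.7,13],13,5],
  [[17.4,60.7,13],13,5],
  [[17.4,60.7,13],13,5],
  [[17.4,60.7,13],13,5],
  [[17.4,60.7,13],13,5],
  [[17.4,60.7,13],13,5],
  [[17.4,60.7,13],13,5],
  [[17.4,60.7,9],13,5],
])

```text
t: 47.95
position: [0.6395, 0.2309, 0.0783]
tool_rot: [179.3, 2.8, -171.7]
wrist_force: [2.2, -0.4, 1.2]
gripper_width: 0.0499
```

```bash
python3 -c "
from c import *
cartons()"
```

```text
48.0 [0.6395 0.2309 0.0783] [ 179.3    2.8 -171.7] 0.0499
0.85 [441, 292, 502, 327] [713. 413.] [41. 51.] 20.0 [0.712 0.413]
0.76 [258, 165, 290, 226] [631. 225.] [48. 24.] 8.0 [0.631 0.224]
```

Request:
step_arm([
  [[0,0,0],0,5],
  [[0,0,0],0,5],
])

```text
t: 48.25
position: [0.6301, 0.2243, 0.0663]
tool_rot: [179.5, 1.5, -171.9]
wrist_force: [-0.4, -0.7, 0.8]
gripper_width: 0.05
```

Request:
step_arm([
  [[0.3,0,-4],0,5],
  [[0.3,0,-7.5],0,5],
  [[0.3,0,-9.1],0,5],
  [[0.3,0,-9.1],0,5],
  [[0.3,0,-9.1],0,5],
  [[0.3,0,-9.1],0,1.5],
  [[0.3,0,-9.1],0,1.5],
  [[0.3,0,-9.1],0,1.5],
  [[0.3,0,-9.1],0,1.5],
  [[0.3,0,-9.1],0,1.5],
])

```text
t: 49.25
position: [0.6352, 0.2248, -0.0219]
tool_rot: [179.5, 1.8, -171.9]
wrist_force: [-0.0, -0.3, 6.2]
gripper_width: 0.0235
```

Request:
step_arm([
  [[0,0,5],0,1.5],
  [[0,0,10],0,1.5],
  [[-1,-4,13],-7,1.5],
  [[-9,-25,13],-13,1.5],
  [[-18,-51.8,13],-13,1.5],
  [[-18,-51.8,13],-13,1.5],
  [[-18,-51.8,13],-13,1.5],
  [[-18,-51.8,13],-13,1.5],
  [[-18,-51.8,13],-13,1.5],
  [[-18,-51.8,13],-13,1.5],
  [[-18,-51.8,13],-13,1.5],
  [[-18,-51.8,13],-13,1.5],
  [[-18,-51.8,13],-13,1.5],
  [[-18,-51.8,13],-13,1.5],
  [[-18,-51.8,13],-13,1.5],
  [[-18,-51.8,8],-13,1.5],
  [[-18,-51.8,4],-13,1.5],
  [[-18,-51.8,1.5],-13,1.5],
  [[-18,-51.8,0.3],-13,1.5],
  [[-18,-51.8,-0.1],-13,1.5],
])

```text
t: 51.25
position: [0.4552, -0.2913, -0.0239]
tool_rot: [179.4, 1.7, 175.2]
wrist_force: [-0.0, 0.0, 0.0]
gripper_width: 0.023
```

Request:
step_arm([
  [[0,0,0],0,4],
  [[0,0,0],0,4],
  [[0,0,0],0,4],
  [[0,0,4],0,4],
  [[0,0,9],0,4],
  [[0,0,14],0,4],
  [[-3,5,20],0,4],
  [[-6,15,25],0,4],
  [[-6,25,25],0,4],
  [[-6,28,25],0,4],
  [[-6,28,25],0,4],
  [[-6,28,25],0,4],
  [[-6,28,25],0,4],
  [[-6,28,25],0,4],
])

```text
t: 52.65
position: [0.3958, -0.0093, 0.2284]
tool_rot: [179.4, 1.9, 175.4]
wrist_force: [0.3, -0.4, -0.4]
gripper_width: 0.04
```

```bash
python3 - <<'E'
from h import *
s=robot.get_state();print(s['t'],s['position'],s['gripper_width'])
a=robot.get_image('top'); M=robot.camera_model('top')
for d in robot.silhouettes('top','carton1'): 
    b=d['box']; p=ray('top',(b[0]+b[2])/2,(b[1]+b[3])/2,.026,M)[:2]; print(round(d['score'],2),np.round(b),p.round(3))
b=robot.get_image('scene')
for d in robot.silhouettes('scene','carton1'): print('scene',round(d['score'],2),np.round(d['box']),ray('scene',(d['box'][0]+d['box'][2])/2,(d['box'][1]+d['box'][3])/2,.02)[:2].round(3))
save('f.png',np.hstack([cv2.resize(a[150:290,180:450],(480,249),interpolation=2),cv2.resize(b[120:290,140:360],(322,249),interpolation=2)]) if 0 else np.vstack([cv2.resize(a[150:290,150:450],(640,299),interpolation=2),cv2.resize(b[125:265,150:450],(640,299),interpolation=2)]))
E
```

```text
52.65 [ 0.39579484 -0.00934009  0.22835016] 0.039950209339004436
0.64 [165. 167. 176. 176.] [0.722 0.426]
0.57 [388. 221. 393. 233.] [ 0.53 -0.34]
0.49 [363. 226. 372. 238.] [ 0.513 -0.263]
scene 0.6 [194. 169. 206. 179.] [ 0.534 -0.341]
scene 0.48 [390. 301. 403. 314.] [0.735 0.431]
scene 0.44 [217. 174. 227. 184.] [ 0.519 -0.258]
```

View pics/f.png

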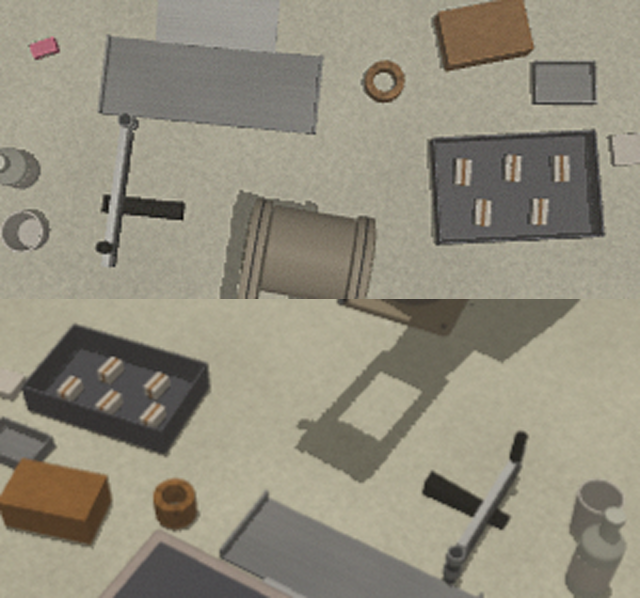

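```bash
python3 -c "
from h import *
print(robot.hand_in())"
```

```text
the job is handed in; nothing more can be done
None
```

I opened the gate and wedged it, moved all five cartons to the tote, and handed the job in at about 53 s of the 210 s limit. The hand-in returned no verdict.

- **Gate and wedge:** I swung the gate to its stop by the post, then pushed the wedge under it from the closing side at about 10–15 mm/s. It held at a steady 18 N before I let go. In the last pictures the gate still stands at its stop with the wedge tip past the panel.
- **Cartons:** The last top and scene pictures show five cartons lying flat and apart on the tote floor, and the tray empty. The pink look-alike and the other objects look unmoved.
- **What failed or disagreed:**
  - The fingertips sit roughly 35 mm above the reported tool point. This made the first grip on the post miss, and one carton grip close above the carton. I corrected the depth after each.
  - In the final check the carton detector reported only two of the five cartons in the tote. I counted all five by eye.
  - I had no direct reading of the force between the wedge and the gate after letting go.

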